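# Tip the red-handled gear pan out into its tray

### The job

On the gearbox repair bench stand two lever-operated tipping cradles. Take the one with the red handle, swing its handle over away from the robot until the pan has tipped out both brass gears into the steel tray in front of it, then swing the handle back so that the empty pan sits level on its rest again. Leave the blue-handled cradle alone.

Things in the scene. Friction and masses are not known exactly. Their poses are not given: they have to be found in the camera images.
- red_stand: Fixed grey stand of the red-handled cradle. Origin: underside centre between its two posts, on the bench; x is the pouring direction (roughly away from the robot), y left of that, z up. Base 275 x 150 mm (x -102 to 172). Posts at x 0, y +-60 mm, 114 mm tall. A rest at x -70 mm holds the pan level. The hinge axis runs along y at x 0, z 100 mm. The blue-handled station is built exactly alike.
- red_tray (a point): Centre of the floor of the steel catch tray, part of the red stand, in front of its posts (x 95, z 12 mm of red_stand); axes as red_stand. Tray 155 (x) x 150 (y) mm outside, walls 4 mm, wall tops 38 mm above the bench.
- red_cradle (a joint): Red-handled cradle's hinge, rad. 0: pan level on its rest; grows as the handle swings over along +x of red_stand; stop at 2.3. Stiff (3 to 6 N at the handle), stays where left. The aluminium pan is fixed in the cradle: rim 96 mm wide, 50 mm deep, centred 35 mm behind the hinge, rim 150 mm above the bench when level. The gears slide out by about 2.0 rad.
- red_grip (a point): Grip point of the red handle: round bar 18 mm thick, 55 mm long, parallel to the hinge, on a lever outside the left (+y) post; circles the hinge at 90 mm. At joint value q, in red_stand's frame (mm): x = 90 sin(q - 1.047), y = 105, z = 100 + 90 cos(q - 1.047). Pinched from above across the bar it turns between the pads, so the tool may keep pointing down throughout.
- gear_a: Loose brass planet gear, 22 mm across (24 over the teeth), 14 mm high, about 30 g; starts in the red-handled pan. Origin: centre of its underside.
- gear_b: The second brass gear, the same as gear_a, beside it in the red-handled pan.
- blue_cradle (a joint): Hinge of the blue-handled cradle (same build, two dark steel pinions in its pan), rad; 0: level on its rest. To be left alone. The two stations stand side by side, about 0.3 m apart; either may be on the left.
Not all that is in view belongs to the job. What is shaped like the gear_b but turquoise is not meant. Leave any pink look-alike of the gear_a alone.

How it is judged:
By the outcome, as a careful person would: the job done as asked, in the order asked, and still so for the second after the job is handed in, with the robot touching nothing.
It also fails if it takes over 48 s, if anything falls off the work surface, if the arm or the gripper's body presses on something with over 40 N, if the wrist force passes 120 N, or if a joint passes its speed limit or range.

### The arm

A 7-joint arm with a two-finger parallel gripper is mounted at the origin on the work surface. World frame = base frame: x ahead of the robot, y to its left, z up, the work surface at z = 0. Lengths are in m, angles in rad, forces in N, time in s.
With the tool pointing down it reaches from about 0.425 to 0.95 m from the base axis. Payload 16.7 kg.
Tool frame: the origin (TCP) lies midway between the tips of the shut fingers; the grasp point (between the pads) lies manip.grip_point_offset behind it (manip.grip_point_offset is the distance from the TCP to the grasp point, in m); z points along the fingers, y is the line along which they close (so a half turn about z gives the same grasp; the last joint's range is limited). The gripper opens to 94 mm and grips with 3 to 60 N. Pads are 16 mm wide; open, the fingers measure 119 mm over their backs; the gripper's body (75 mm by 177 mm) begins 78 mm behind the grasp point.
Start: joints at [1.163, 0.426, 0.074, 1.606, -0.034, 1.111, -0.067], TCP at [0.173, -0.652, 0.174] pointing down, gripper open.
Joint ranges: [-2.85, 2.85], [-0.5, 2.14], [-1.23, 1.37], [0.21, 2.46], [-1.02, 4.16], [0.16, 2.05], [-2.73, 2.73]. Speed limits (rad/s): [1.89, 1.89, 2.39, 2.39, 3.01, 3.01, 3.01].

### API

Orientations are given as a rotation vector (axis times angle).
In Python, from workcell import manip, optics, close_job gives the robot as it stands.
- The arm moves only by the shell command python3 -m jog 'ROWS'. ROWS is JSON, a list that holds one entry, the list of rows, each a list of 7 numbers: the shift along the tool's x, y, z in mm, then the turn, a rotation vector about the tool's x, y, z in rad, then the closure, from 0 (fully open) to 1 (shut). A call has 1 to 12 rows; each row shifts and turns the commanded pose from where the row before left it, along the tool's axes as they then stand; what a row does not reach is not made up. A row lasts 1/10 s, in which the tool goes at most 50 mm and 8.59 degrees, less where a joint would pass 70% of its speed; a pose out of reach is approached as far as the arm can. A call with a gripper value outside its range is refused whole. The fingers move at their own pace and stop on an object; the grip force is fixed at half the most. Time passes only in rows, so rows that do not move let the fingers close. It gives the time, the measured TCP pose, the force, the opening and the grip force at its end, in the units of the state.
- manip.read_state(): the state, without advancing time (a new reading comes with each control period).
- optics.capture(name): name is "side" or "top"; returns the picture (384x512x3 uint8, blue, green, red); there is no depth.
- optics.camera_model(name): a dict with "fx", "fy", "cx", "cy" (pixels), "extrinsics" (4x4, takes a point from world to camera coordinates). Camera axes: x right, y down, z forward; pixel columns grow to the right and rows downward; lengths in m; the calibration is good to about 2 mm. A picture is of the moment at which its call begins. camera_model takes no time and is no camera call.
- close_job(): hands the job in; it is judged then, once.
The state is a dict: "clock": time; "joint_pos": joint angles; "joint_velocities": joint speeds; "effort": joint torques, N m; "tcp_pos": TCP position; "orientation": TCP orientation; "force": force on the tool from outside, world axes, zero at the start; "wrist_torque": the same for the moment, N m; "gripper_width": finger opening in m; "grip_force": force on a finger pad.
Only numpy, scipy, OpenCV 4.12 (cv2) and the standard library are available. Lean on these libraries where they do the work, as an engineer would, in place of code of your own. Each camera call takes 0.05 s, during which the arm holds its last target. There are 200 camera calls.

## Working session

There is one attempt and no reset: what is moved stays moved. The work goes in short steps, Python scripts to look and compute and a shell command to move; the robot and the scene stay as the last step left them, time stands still between calls to the robot, and variables do not carry over. Pictures are saved under pics/ and viewed, at most 10 in all, crops included, and the job is handed in when it is done.

```bash
mkdir -p pics; ls
python3 - <<'E'
from workcell import manip, optics
import cv2, numpy as np
s=manip.read_state(); print(s, manip.grip_point_offset)
for n in("side","top"):
    im=optics.capture(n); cv2.imwrite(f"pics/{n}0.png",im)
    m=optics.camera_model(n); print(n,m)
E
```

```text
pics
{'clock': 0.0, 'joint_pos': array([ 1.162539  ,  0.42672979,  0.07385549,  1.60657711, -0.03411064,
        1.11076073, -0.06712194]), 'joint_velocities': array([-0.00112417,  0.00078066, -0.00117282,  0.0003642 ,  0.00026587,
        0.00176532,  0.00133851]), 'effort': array([-1.21865734e-03, -9.35844254e+01,  3.66573885e+00, -4.54204595e+01,
       -4.90610150e-02,  1.99049333e-02,  7.26609642e-05]), 'tcp_pos': array([ 0.17257452, -0.65210414,  0.17369043]), 'orientation': array([-3.11416654e+00, -4.05072365e-01,  3.73588928e-04]), 'force': array([-0.19902003,  0.32237538, -0.33897477]), 'wrist_torque': array([ 0.03856103,  0.00308733, -0.03532964]), 'grip_force': 0.0, 'gripper_width': 0.094033786432729} 0.0188
side {'fx': 431.84821672487544, 'fy': 431.84821672487544, 'cx': 252.03377357128815, 'cy': 187.5927541509163, 'extrinsics': array([[ 0.98752459, -0.15707953, -0.01100975, -0.50749123],
       [-0.12979354, -0.77240673, -0.6217246 ,  0.1172591 ],
       [ 0.0891562 ,  0.61539732, -0.78315855,  0.82633561],
       [ 0.        ,  0.        ,  0.        ,  1.        ]])}
top {'fx': 426.433779805829, 'fy': 426.433779805829, 'cx': 250.97205087569688, 'cy': 185.32186060494743, 'extrinsics': array([[ 0.00163899, -0.99986815,  0.01615558, -0.00528071],
       [-0.99521858, -0.00320869, -0.09762006,  0.51071327],
       [ 0.09765903, -0.01591833, -0.99509262,  0.776988  ],
       [ 0.        ,  0.        ,  0.        ,  1.        ]])}
```

View pics/side0.png

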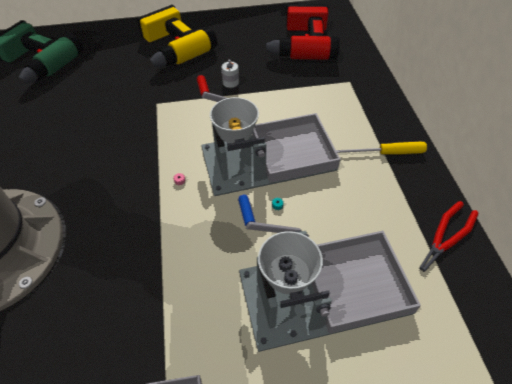

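View pics/top0.png

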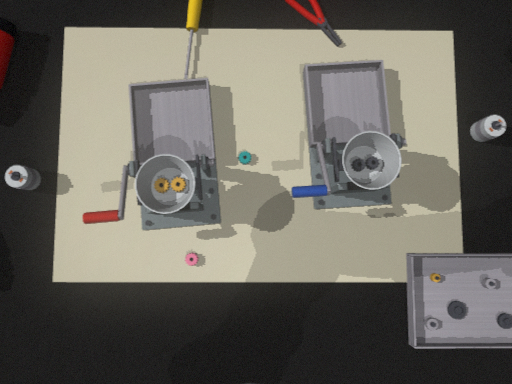

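The top view shows two candidates. The red-handled cradle has its handle at top (101,216) and side (203,87), with two brass gears at (161,185) and (178,184). The blue-handled cradle has its handle at (310,191) and dark pinions in its pan. The red one, on the left (+y), fits. Next I measure it and crop to confirm.

```bash
cat > h.py <<'E'
from workcell import manip, optics
import cv2, numpy as np
def ray(n,u,v):
    m=optics.camera_model(n);T=m["extrinsics"];R=T[:3,:3];t=T[:3,3]
    return -R.T@t, R.T@np.array([(u-m["cx"])/m["fx"],(v-m["cy"])/m["fy"],1])
def onz(n,u,v,z):
    c,d=ray(n,u,v); return c+d*(z-c[2])/d[2]
def tri(p,q):
    c1,d1=ray("top",*p);c2,d2=ray("side",*q)
    s=np.linalg.lstsq(np.c_[d1,-d2],c2-c1,rcond=None)[0]
    a=c1+d1*s[0];b=c2+d2*s[1];return (a+b)/2,np.linalg.norm(a-b)
def redmask(im,box):
    h=cv2.cvtColor(im,cv2.COLOR_BGR2HSV);m=((h[...,0]<8)|(h[...,0]>172))&(h[...,1]>150)&(h[...,2]>60)
    k=np.zeros_like(m);x0,y0,x1,y1=box;k[y0:y1,x0:x1]=1
    return np.uint8(m&k)*255
def rr(m):
    c=max(cv2.findContours(m,0,2)[0],key=cv2.contourArea);return cv2.minAreaRect(c)
E
python3 - <<'E'
from h import *
t=cv2.imread("pics/top0.png");s=cv2.imread("pics/side0.png")
a=rr(redmask(t,(60,190,140,240)));b=rr(redmask(s,(185,65,225,110)));print(a,b)
p,e=tri(a[0],b[0]);print("handle",p,e)
bt=cv2.boxPoints(a);print("bar corners z.145",[onz("top",*q,.150).round(4) for q in bt])
for n,l in {"tray far L":(131,85),"tray far R":(207,79)}.items(): print(n,onz("top",*l,.038))
for n,l in {"base near L":(143,229),"base near R":(220,222)}.items(): print(n,onz("top",*l,.006))
cv2.imwrite("pics/crop.png",np.hstack([cv2.resize(t[60:250,70:230],None,fx=2.5,fy=2.5,interpolation=2),cv2.resize(s[70:200,180:340],(390,475),interpolation=2)]))
E
```

```text
((99.87705993652344, 216.14756774902344), (9.506253242492676, 33.95090103149414), 84.80557250976562) ((202.1415252685547, 83.74526977539062), (19.093114852905273, 9.203156471252441), 74.05460357666016)
handle [0.44876465 0.23484161 0.14908659] 0.0008918148905042018
bar corners z.145 [array([0.4541, 0.2617, 0.15  ]), array([0.4591, 0.2092, 0.15  ]), array([0.4442, 0.2074, 0.15  ]), array([0.4394, 0.2598, 0.15  ])]
tray far L [0.69874665 0.22266672 0.038     ]
tray far R [0.71145307 0.07976387 0.038     ]
base near L [0.42860046 0.20055467 0.006     ]
base near R [0.44211111 0.05462009 0.006     ]
```

View pics/crop.png

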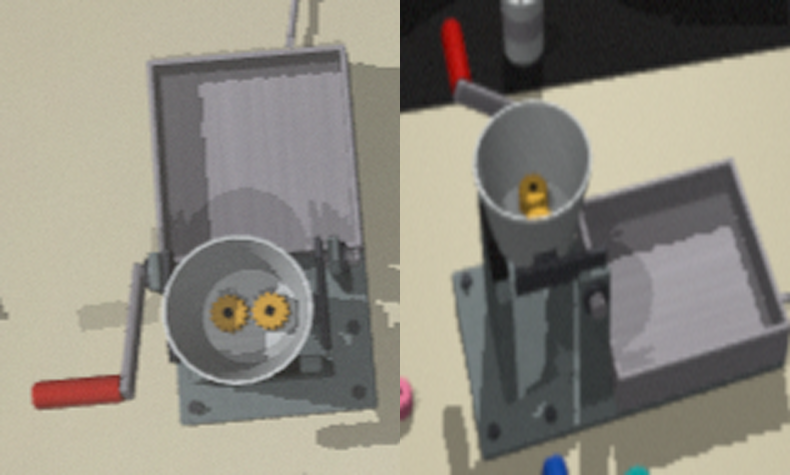

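The crop confirms the red handle with two brass gears in its pan. Stand yaw is about 0.092 rad. The origin is about (0.536, 0.137), and the handle, base and tray estimates agree to about 3 mm. The grip triangulates at z 0.149 against a nominal 0.145. I lift first and turn the tool so its y lies along the station's x.

```bash
python3 -m jog '[[[0,0,-9,0,0,-0.14,0],[0,0,-9,0,0,-0.14,0],[0,0,-9,0,0,-0.14,0],[0,0,-9,0,0,-0.14,0],[0,0,-9,0,0,-0.14,0],[0,0,-9,0,0,-0.14,0],[0,0,-9,0,0,-0.14,0],[0,0,-9,0,0,-0.14,0],[0,0,-9,0,0,-0.14,0],[0,0,-9,0,0,-0.14,0],[0,0,0,0,0,0,0],[0,0,0,0,0,0,0]]]'
cat >> h.py <<'E'
from scipy.spatial.transform import Rotation as Rn
O=np.array([.536,.137,0]);PSI=.092
S=Rn.from_euler("z",PSI)
def loc(p): return S.inv().apply(np.asarray(p)-O)
def W(l): return S.apply(l)+O
def grip(q,dy=0,off=manip.grip_point_offset):  # world TCP with the grasp point on the bar
    return W([.09*np.sin(q-1.047),.105+dy,.1+.09*np.cos(q-1.047)-off])
def rep(*targets):
    s=manip.read_state();R=Rn.from_rotvec(s["orientation"]);p=s["tcp_pos"]
    want=Rn.from_matrix(np.c_[S.apply([0,1,0]),S.apply([1,0,0]),[0,0,-1]])
    print("t",round(s["clock"],2),"tcp",p.round(4),"loc",loc(p).round(4),"w",s["gripper_width"].round(4),"gf",np.round(s["grip_force"],1),"F",s["force"].round(1))
    print("turn left (tool)",(R.inv()*want).as_rotvec().round(3))
    for t in targets:
        print("to",np.round(t,3),"tool mm",(R.inv().apply(np.asarray(t)-p)*1000).round(1)); p=np.asarray(t)
E
python3 -c "
from h import *
rep([.48,-.25,.26],np.r_[W([-.078,.107,0])[:2],.26],grip(0,.002))"
```

```text
clock: 1.3
tcp_pos: [0.1725, -0.6524, 0.2639]
orientation: [-2.127, -2.312, -0.0]
force: [0.3, 0.5, 0.9]
gripper_width: 0.094
grip_force: 0.0Traceback (most recent call last):
  File "<string>", line 3, in <module>
    rep([.48,-.25,.26],np.r_[W([-.078,.107,0])[:2],.26],grip(0,.002))
    ~~~^^^^^^^^^^^^^^^^^^^^^^^^^^^^^^^^^^^^^^^^^^^^^^^^^^^^^^^^^^^^^^
  File "h.py", line 28, in rep
    print("t",round(s["clock"],2),"tcp",p.round(4),"loc",loc(p).round(4),"w",s["gripper_width"].round(4),"gf",np.round(s["grip_force"],1),"F",s["force"].round(1))
                                                                             ^^^^^^^^^^^^^^^^^^^^^^^^
AttributeError: 'float' object has no attribute 'round'
```

```bash
sed -i 's/s\["gripper_width"\].round(4)/round(s["gripper_width"],4)/' h.py
python3 -c "
from h import *
rep([.48,-.25,.26],np.r_[W([-.078,.107,0])[:2],.26],grip(0,.002))"
```

```text
t 1.3 tcp [ 0.1725 -0.6524  0.2639] loc [-0.4345 -0.7527  0.2639] w 0.094 gf 0.0 F [0.3 0.5 0.9]
turn left (tool) [-0.    -0.    -0.009]
to [ 0.48 -0.25  0.26] tool mm [375.4 339.9   4. ]
to [0.448 0.236 0.26 ] tool mm [4.873e+02 9.100e+00 2.000e-01]
to [0.449 0.236 0.126] tool mm [-1.000e-01  1.000e-01  1.338e+02]
```

```bash
python3 -m jog '[[[25,22,0,0,0,0,0],[31,28,0,0,0,0,0],[31,28,0,0,0,0,0],[31,28,0,0,0,0,0],[31,28,0,0,0,0,0],[31,28,0,0,0,0,0],[31,28,0,0,0,0,0],[31,28,0,0,0,0,0],[31,28,0,0,0,0,0],[35,33,0,0,0,0,0],[35,33,0,0,0,0,0],[32,28,0,0,0,-0.009,0]]]' | tail -6
python3 -c "
from h import *
rep(np.r_[W([-.078,.107,0])[:2],.26],grip(0,.002))"
```

```text
clock: 2.5
tcp_pos: [0.4794, -0.2468, 0.2639]
orientation: [-2.115, -2.322, -0.0]
force: [0.7, -0.0, -1.6]
gripper_width: 0.0938
grip_force: 0.0
t 2.5 tcp [ 0.4794 -0.2468  0.2639] loc [-0.0916 -0.377   0.2639] w 0.0938 gf 0.0 F [ 0.7 -0.  -1.6]
turn left (tool) [-0.    -0.001  0.001]
to [0.448 0.236 0.26 ] tool mm [484.   14.3   4.2]
to [0.449 0.236 0.126] tool mm [-1.000e-01  1.000e-01  1.338e+02]
```

```bash
python3 -m jog '[[[34,1,0,0,0,0,0],[45,1,0,0,0,0,0],[45,1,0,0,0,0,0],[45,1,0,0,0,0,0],[45,1,0,0,0,0,0],[45,1,0,0,0,0,0],[45,1,0,0,0,0,0],[45,1,0,0,0,0,0],[45,2,0,0,0,0,0],[45,2,0,0,0,0,0],[45,2,0,0,0,0,0],[0,0,0,0,0,0,0]]]' | tail -6
python3 -c "
from h import *
rep(np.r_[W([-.078,.107,0])[:2],.26],grip(0,.002))
cv2.imwrite('pics/a1.png',cv2.resize(optics.capture('side')[40:200,140:340],None,fx=2.5,fy=2.5))"
```

```text
clock: 3.7
tcp_pos: [0.4437, 0.2397, 0.2641]
orientation: [-2.106, -2.328, -0.002]
force: [0.8, 0.1, -0.2]
gripper_width: 0.0939
grip_force: 0.0
t 3.7 tcp [0.4437 0.2397 0.2641] loc [-0.0825  0.1107  0.2641] w 0.0939 gf 0.0 F [ 0.8  0.1 -0.2]
turn left (tool) [-0.001 -0.003  0.008]
to [0.448 0.236 0.26 ] tool mm [-3.8  4.5  4.1]
to [0.449 0.236 0.126] tool mm [ -0.4   0.2 133.8]
```

View pics/a1.png

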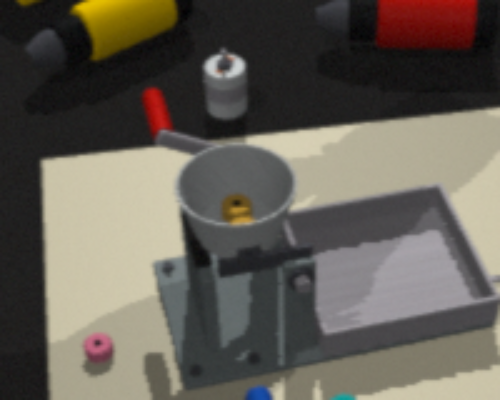

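The handle still stands at its rest, at crop (157,115). The gripper is just above the crop, where its TCP projects to about (193,32). I correct sideways and descend over the bar.

```bash
python3 -m jog '[[[-4,4.5,10,0,0,0.008,0],[0,0,20,0,0,0,0],[0,0,20,0,0,0,0],[0,0,20,0,0,0,0],[0,0,20,0,0,0,0],[0,0,20,0,0,0,0],[0,0,15,0,0,0,0],[0,0,9,0,0,0,0],[0,0,2,0,0,0,0],[0,0,0,0,0,0,0]]]' | tail -6
python3 -c "
from h import *
rep(grip(0,.002))
cv2.imwrite('pics/a2.png',np.hstack([cv2.resize(optics.capture('side')[20:150,130:290],(400,325)),cv2.resize(optics.capture('top')[140:270,50:210],(400,325))]))"
```

```text
clock: 4.75
tcp_pos: [0.4506, 0.2303, 0.1285]
orientation: [-2.121, -2.317, -0.0]
force: [-0.5, 0.2, 0.6]
gripper_width: 0.0944
grip_force: 0.0
t 4.75 tcp [0.4506 0.2303 0.1285] loc [-0.0764  0.1008  0.1285] w 0.0944 gf 0.0 F [-0.5  0.2  0.6]
turn left (tool) [ 0.    -0.    -0.004]
to [0.449 0.236 0.126] tool mm [ 6.2 -1.5  2.3]
```

View pics/a2.png

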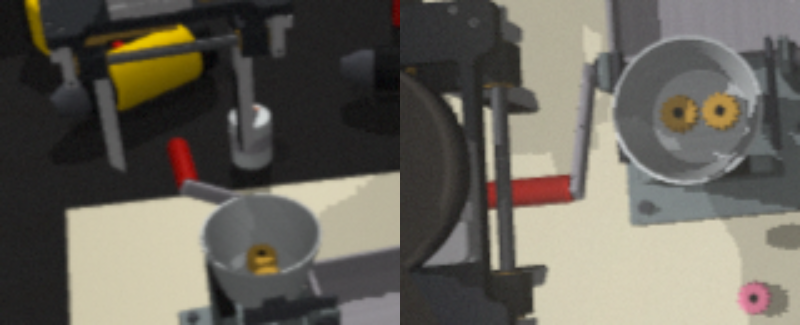

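The open fingers straddle the red bar: tips at crop (118,168) and (250,165), bar between them at (180,165). The gears are still in the pan. I close.

```bash
python3 -m jog '[[[5,-1.5,2,0,0,-0.004,0],[0,0,0,0,0,0,1],[0,0,0,0,0,0,1],[0,0,0,0,0,0,1],[0,0,0,0,0,0,1],[0,0,0,0,0,0,1],[0,0,0,0,0,0,1],[0,0,0,0,0,0,1],[0,0,0,0,0,0,1]]]' | tail -6
python3 -c "
from h import *
rep(grip(0))"
```

```text
clock: 5.75
tcp_pos: [0.4485, 0.2353, 0.1264]
orientation: [-2.116, -2.322, -0.0]
force: [-0.8, 1.1, -0.3]
gripper_width: 0.0335
grip_force: 0.0
t 5.75 tcp [0.4485 0.2353 0.1264] loc [-0.0781  0.1059  0.1264] w 0.0335 gf 0.0 F [-0.8  1.1 -0.3]
turn left (tool) [ 0.    -0.     0.001]
to [0.449 0.234 0.126] tool mm [-0.9  0.2  0.2]
```

```bash
python3 -m jog '[[[0,0,0,0,0,0,1],[0,0,0,0,0,0,1],[0,0,0,0,0,0,1],[0,0,0,0,0,0,1],[0,0,0,0,0,0,1]]]' | tail -6
python3 -c "
from h import *
rep()
p0=None
for q in np.arange(0,2.26,.125):
    p=np.array([90*np.sin(q-1.047),-90*np.cos(q-1.047)])
    if p0 is not None: print(q,(p-p0).round(1))
    p0=p"
```

```text
clock: 6.25
tcp_pos: [0.4485, 0.2353, 0.1264]
orientation: [-2.116, -2.322, -0.0]
force: [0.1, 0.2, 1.0]
gripper_width: 0.0003
grip_force: 0.0
t 6.25 tcp [0.4485 0.2353 0.1264] loc [-0.0781  0.1059  0.1264] w 0.0003 gf 0.0 F [0.1 0.2 1. ]
turn left (tool) [ 0.    -0.     0.001]
0.125 [ 6.2 -9.4]
0.25 [ 7.3 -8.5]
0.375 [ 8.3 -7.5]
0.5 [ 9.2 -6.4]
0.625 [ 9.9 -5.2]
0.75 [10.5 -4. ]
0.875 [10.9 -2.6]
1.0 [11.2 -1.2]
1.125 [11.2  0.2]
1.25 [11.1  1.6]
1.375 [10.8  2.9]
1.5 [10.4  4.3]
1.625 [9.8 5.5]
1.75 [9.  6.7]
1.875 [8.1 7.8]
2.0 [7.1 8.7]
2.125 [5.9 9.6]
2.25 [ 4.7 10.2]
```

The fingers shut to zero, so the bar isn't between the pads. I look before anything else.

```bash
python3 -c "
from h import *
t=optics.capture('top');s=optics.capture('side')
a=rr(redmask(t,(60,190,140,240)));b=rr(redmask(s,(185,65,225,110)));print(a,b)
m=optics.camera_model
for n in('top','side'):
    M=m(n)
    for p in (manip.read_state()['tcp_pos'],W([-.078,.105,.145])):
        c=M['extrinsics']@np.r_[p,1];print(n,M['fx']*c[0]/c[2]+M['cx'],M['fy']*c[1]/c[2]+M['cy'])
cv2.imwrite('pics/a3.png',np.hstack([cv2.resize(s[40:140,150:270],(400,333),interpolation=2),cv2.resize(t[150:250,50:170],(400,333),interpolation=2)]))"
```

```text
((110.54508209228516, 214.9959259033203), (9.144109725952148, 12.312861442565918), 84.80557250976562) ((203.26473999023438, 87.55883026123047), (11.399173736572266, 8.973817825317383), 75.96376037597656)
top 104.28140156274802 216.97160437067407
top 101.03146327139956 216.54959559834697
side 203.27641726034534 92.28634987377228
side 202.53402743523674 85.44833227759233
```

View pics/a3.png

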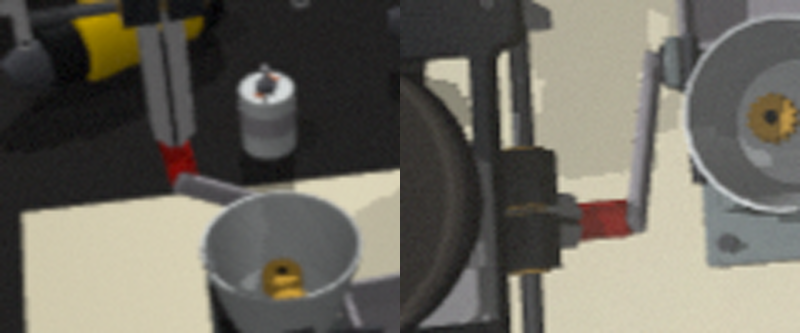

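The side view shows the shut fingertips at crop (175,140), full-frame v≈82, on top of the red bar. The reported TCP would project to v≈92. So the tips are really about 25 mm higher than the bar-centre plan needs. I reopen, go 25 mm deeper (free space there, body still well clear) and close again.

```bash
python3 -m jog '[[[0,0,-5,0,0,0,0.4],[0,0,-5,0,0,0,0.4],[0,0,0,0,0,0,0.4],[0,0,0,0,0,0,0.4],[0,0,0,0,0,0,0.4],[0,0,0,0,0,0,0.4],[0,0,0,0,0,0,0.4],[0,0,10,0,0,0,0.4],[0,0,10,0,0,0,0.4],[0,0,10,0,0,0,0.4],[0,0,5,0,0,0,0.4]]]' | tail -6
python3 -m jog '[[[0,0,0,0,0,0,1],[0,0,0,0,0,0,1],[0,0,0,0,0,0,1],[0,0,0,0,0,0,1],[0,0,0,0,0,0,1],[0,0,0,0,0,0,1],[0,0,0,0,0,0,1],[0,0,0,0,0,0,1]]]' | tail -6
python3 -c "
from h import *
rep(grip(0))"
```

```text
clock: 7.45
tcp_pos: [0.4478, 0.235, 0.0999]
orientation: [-2.115, -2.322, 0.002]
force: [-0.5, -0.8, 0.3]
gripper_width: 0.0563
grip_force: 0.0
clock: 8.25
tcp_pos: [0.4493, 0.2354, 0.1017]
orientation: [2.116, 2.321, 0.002]
force: [6.3, 0.6, -2.1]
gripper_width: 0.0173
grip_force: 30.0
t 8.25 tcp [0.4493 0.2354 0.1017] loc [-0.0773  0.106   0.1017] w 0.0173 gf 30.0 F [ 6.3  0.6 -2.1]
turn left (tool) [ 0.001 -0.     0.001]
to [0.449 0.234 0.126] tool mm [ -1.   -0.6 -24.5]
```

Gripped: width 17.3 mm and pad force 30 N on the 18 mm bar. I now follow the hinge circle in relative steps (tool y = station x, tool z = down), to q≈0.75 first.

```bash
python3 -m jog '[[[0,3,-4.8,0,0,0,1],[0,3.2,-4.6,0,0,0,1],[0,3.5,-4.3,0,0,0,1],[0,3.8,-4.2,0,0,0,1],[0,4,-3.9,0,0,0,1],[0,4.3,-3.6,0,0,0,1],[0,4.5,-3.3,0,0,0,1],[0,4.7,-3.1,0,0,0,1],[0,4.9,-2.8,0,0,0,1],[0,5,-2.4,0,0,0,1],[0,5.2,-2.2,0,0,0,1],[0,5.3,-1.8,0,0,0,1]]]' | tail -6
python3 -c "
from h import *
rep(grip(.75,off=.0435))"
```

```text
clock: 9.45
tcp_pos: [0.4982, 0.2401, 0.1433]
orientation: [-2.115, -2.323, 0.004]
force: [-12.7, -2.0, 9.6]
gripper_width: 0.0175
grip_force: 30.0
t 9.45 tcp [0.4982 0.2401 0.1433] loc [-0.0282  0.1062  0.1433] w 0.0175 gf 30.0 F [-12.7  -2.    9.6]
turn left (tool) [-0.002  0.001  0.002]
to [0.5   0.239 0.143] tool mm [-1.2  1.9  0.7]
```

```bash
python3 -m jog '[[[0,5.4,-1.5,0,0,0,1],[0,5.5,-1.1,0,0,0,1],[0,5.6,-0.8,0,0,0,1],[0,5.6,-0.4,0,0,0,1],[0,5.6,-0.1,0,0,0,1],[0,5.6,0.3,0,0,0,1],[0,5.6,0.6,0,0,0,1],[0,5.5,1,0,0,0,1],[0,5.4,1.3,0,0,0,1],[0,5.4,1.6,0,0,0,1],[0,5.3,2,0,0,0,1],[0,5.1,2.3,0,0,0,1]]]' | tail -6
python3 -c "
from h import *
rep(grip(1.5,off=.0435))"
```

```text
clock: 10.65
tcp_pos: [0.5647, 0.2457, 0.1376]
orientation: [-2.116, -2.322, 0.002]
force: [-6.6, -2.2, 4.3]
gripper_width: 0.0173
grip_force: 30.0
t 10.65 tcp [0.5647 0.2457 0.1376] loc [0.0385 0.1056 0.1376] w 0.0173 gf 30.0 F [-6.6 -2.2  4.3]
turn left (tool) [-0.001  0.001  0.001]
to [0.566 0.245 0.137] tool mm [-0.6  0.9  0.2]
```

Tracking well. On to q≈2.2, with a pause there for the gears to slide out.

```bash
python3 -m jog '[[[0,5,2.6,0,0,0,1],[0,4.8,2.9,0,0,0,1],[0,4.6,3.2,0,0,0,1],[0,4.4,3.5,0,0,0,1],[0,4.2,3.8,0,0,0,1],[0,3.9,4,0,0,0,1],[0,3.7,4.2,0,0,0,1],[0,3.4,4.5,0,0,0,1],[0,3.1,4.7,0,0,0,1],[0,2.8,4.9,0,0,0,1],[0,2.5,5,0,0,0,1],[0,0,0,0,0,0,1]]]' | tail -6
python3 -m jog '[[[0,0,0,0,0,0,1],[0,0,0,0,0,0,1],[0,0,0,0,0,0,1],[0,0,0,0,0,0,1],[0,0,0,0,0,0,1],[0,0,0,0,0,0,1]]]' | tail -6
python3 -c "
from h import *
rep(grip(2.2,off=.0435))
p=loc(manip.read_state()['tcp_pos']);print('q',1.047+np.arctan2(p[0],p[2]+.0435-.1))
cv2.imwrite('pics/b1.png',np.hstack([cv2.resize(optics.capture('side')[60:200,180:348],(400,333),interpolation=2),cv2.resize(optics.capture('top')[60:240,90:250],(356,400),interpolation=2)[:333]]))"
```

```text
clock: 11.85
tcp_pos: [0.6071, 0.2495, 0.0936]
orientation: [-2.116, -2.322, 0.002]
force: [-1.8, -1.2, -2.7]
gripper_width: 0.017
grip_force: 30.0
clock: 12.45
tcp_pos: [0.6069, 0.2496, 0.0939]
orientation: [2.116, 2.322, -0.001]
force: [-3.0, -4.4, -2.4]
gripper_width: 0.0175
grip_force: 30.0
t 12.45 tcp [0.6069 0.2496 0.0939] loc [0.081  0.1056 0.0939] w 0.0175 gf 30.0 F [-3.  -4.4 -2.4]
turn left (tool) [-0.001  0.001  0.001]
to [0.608 0.249 0.093] tool mm [-0.6  1.3  0.9]
q 2.1854566114751988
```

View pics/b1.png

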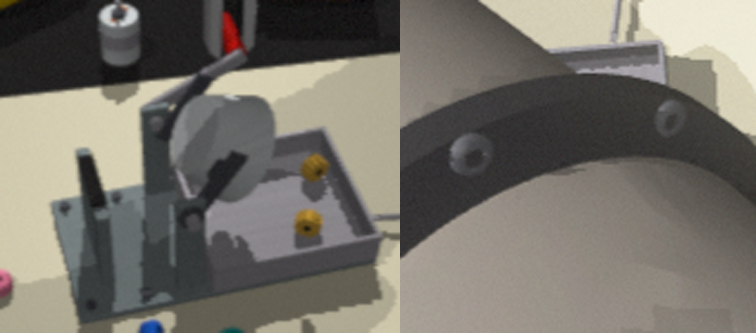

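The pan is tipped and both brass gears lie in the tray, at crop (315,167) and (308,222). I swing back along the same arc.

```bash
python3 -m jog '[[[0,-2.5,-5,0,0,0,1],[0,-2.8,-4.9,0,0,0,1],[0,-3.1,-4.7,0,0,0,1],[0,-3.4,-4.5,0,0,0,1],[0,-3.7,-4.2,0,0,0,1],[0,-3.9,-4,0,0,0,1],[0,-4.2,-3.8,0,0,0,1],[0,-4.4,-3.5,0,0,0,1],[0,-4.6,-3.2,0,0,0,1],[0,-4.8,-2.9,0,0,0,1],[0,-5,-2.6,0,0,0,1]]]' | tail -6
python3 -m jog '[[[0,-5.1,-2.3,0,0,0,1],[0,-5.3,-2,0,0,0,1],[0,-5.4,-1.6,0,0,0,1],[0,-5.4,-1.3,0,0,0,1],[0,-5.5,-1,0,0,0,1],[0,-5.6,-0.6,0,0,0,1],[0,-5.6,-0.3,0,0,0,1],[0,-5.6,0.1,0,0,0,1],[0,-5.6,0.4,0,0,0,1],[0,-5.6,0.8,0,0,0,1],[0,-5.5,1.1,0,0,0,1],[0,-5.4,1.5,0,0,0,1]]]' | tail -6
python3 -c "
from h import *
rep(grip(.75,off=.0435),grip(.0,off=.0435))"
```

```text
clock: 13.65
tcp_pos: [0.5671, 0.2461, 0.139]
orientation: [2.115, 2.319, 0.006]
force: [8.1, -5.7, -0.4]
gripper_width: 0.0167
grip_force: 30.0
clock: 14.85
tcp_pos: [0.5018, 0.2425, 0.145]
orientation: [2.114, 2.321, 0.011]
force: [5.7, 2.5, 6.9]
gripper_width: 0.0173
grip_force: 30.0
t 14.85 tcp [0.5018 0.2425 0.145 ] loc [-0.0244  0.1082  0.145 ] w 0.0173 gf 30.0 F [5.7 2.5 6.9]
turn left (tool) [ 0.007 -0.003  0.002]
to [0.5   0.239 0.143] tool mm [-3.2 -2.   2.5]
to [0.449 0.234 0.102] tool mm [ -0.  -51.9  40.7]
```

```bash
python3 -m jog '[[[0,-5.3,1.8,0,0,0,1],[0,-5.2,2.2,0,0,0,1],[0,-5,2.4,0,0,0,1],[0,-4.9,2.8,0,0,0,1],[0,-4.7,3.1,0,0,0,1],[0,-4.5,3.3,0,0,0,1],[0,-4.3,3.6,0,0,0,1],[0,-4,3.9,0,0,0,1],[0,-3.8,4.2,0,0,0,1],[0,-3.5,4.3,0,0,0,1],[0,-3.2,4.6,0,0,0,1],[0,-2.5,4,0,0,0,1]]]' | tail -6
python3 -m jog '[[[0,-0.5,1,0,0,0,1],[0,0,0,0,0,0,1],[0,0,0,0,0,0,1]]]' | tail -6
python3 -c "
from h import *
rep(grip(.0,off=.0435))"
```

```text
clock: 16.05
tcp_pos: [0.4508, 0.238, 0.1042]
orientation: [2.114, 2.322, 0.01]
force: [7.1, 2.6, 3.8]
gripper_width: 0.0172
grip_force: 30.0
clock: 16.35
tcp_pos: [0.4501, 0.2379, 0.103]
orientation: [2.114, 2.323, 0.009]
force: [5.0, 4.3, -0.9]
gripper_width: 0.0172
grip_force: 30.0
t 16.35 tcp [0.4501 0.2379 0.103 ] loc [-0.0763  0.1084  0.103 ] w 0.0172 gf 30.0 F [ 5.   4.3 -0.9]
turn left (tool) [ 0.005 -0.003  0.002]
to [0.449 0.234 0.102] tool mm [-3.4 -1.7  1.5]
```

About 1.6 mm short of where the arc began. I press gently onto the rest and watch for a rise in force.

```bash
python3 -m jog '[[[0,-0.8,1.4,0,0,0,1],[0,-0.7,1.2,0,0,0,1],[0,-0.6,1,0,0,0,1],[0,0,0,0,0,0,1],[0,0,0,0,0,0,1]]]' | tail -6
python3 -c "
from h import *
rep(grip(.0,off=.0435))"
```

```text
clock: 16.85
tcp_pos: [0.4492, 0.2379, 0.1007]
orientation: [2.113, 2.321, 0.012]
force: [4.5, 0.1, 20.7]
gripper_width: 0.0172
grip_force: 30.0
t 16.85 tcp [0.4492 0.2379 0.1007] loc [-0.0771  0.1085  0.1007] w 0.0172 gf 30.0 F [ 4.5  0.1 20.7]
turn left (tool) [ 0.007 -0.003  0.002]
to [0.449 0.234 0.102] tool mm [-3.5 -0.8 -0.9]
```

The upward reaction jumped to 20.7 N, so the pan is seated. I release, lift away and check.

```bash
python3 -m jog '[[[0,0,0,0,0,0,0.4],[0,0,0,0,0,0,0.4],[0,0,0,0,0,0,0.4],[0,0,0,0,0,0,0.4],[0,0,0,0,0,0,0.4],[0,0,0,0,0,0,0.4],[0,0,-5,0,0,0,0.4],[0,0,-10,0,0,0,0.4],[0,0,-20,0,0,0,0.4],[0,0,-30,0,0,0,0.4],[0,0,-40,0,0,0,0.4],[0,0,-30,0,0,0,0.4]]]' | tail -6
python3 -m jog '[[[-35,0,-10,0,0,0,0],[-40,0,0,0,0,0,0],[-45,0,0,0,0,0,0],[-45,0,0,0,0,0,0],[-45,0,0,0,0,0,0],[-45,0,0,0,0,0,0],[-45,0,0,0,0,0,0],[-45,0,0,0,0,0,0],[-45,0,0,0,0,0,0],[-45,0,0,0,0,0,0],[-30,0,0,0,0,0,0],[0,0,0,0,0,0,0]]]' | tail -6
python3 -c "
from h import *
t=optics.capture('top');s=optics.capture('side')
a=rr(redmask(t,(60,190,140,240)));b=rr(redmask(s,(185,65,225,110)));print(a,b,tri(a[0],b[0]))
cv2.imwrite('pics/c1.png',np.hstack([cv2.resize(s,(400,300)),cv2.resize(t,(400,300))]))"
```

```text
clock: 18.05
tcp_pos: [0.4464, 0.2357, 0.2355]
orientation: [2.115, 2.323, 0.002]
force: [0.3, 0.2, -0.2]
gripper_width: 0.0565
grip_force: 0.0
clock: 19.25
tcp_pos: [0.4891, -0.232, 0.2429]
orientation: [2.122, 2.317, 0.0]
force: [-0.5, 1.0, 0.5]
gripper_width: 0.0942
grip_force: 0.0
((99.8719253540039, 216.15505981445312), (9.575718879699707, 33.94165802001953), 84.5596694946289) ((196.5, 78.5), (3.0, 1.0), 90.0) (array([0.4434965 , 0.22788216, 0.16918575]), np.float64(0.010406074719489455))
```

View pics/c1.png

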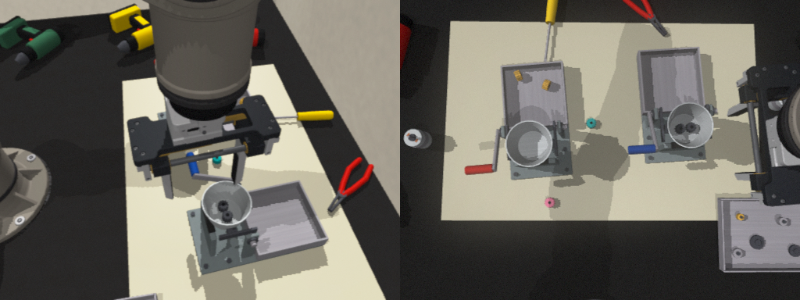

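The top view shows both gears in the red tray and the pan empty. The handle is back at (99.9,216.2), the same as at the start. The blue station is untouched and the robot is clear.

```bash
python3 -c "
from workcell import close_job
print(close_job())"
```

```text
the job is handed in; nothing more can be done
None
```

The job is handed in at about 19 s of the 48 s allowed: both brass gears are in the red cradle's steel tray, its empty pan is back on its rest (handle at its starting position in the top view), the blue cradle was left alone, and the first pinch missed the bar by closing too high and was redone 25 mm lower.

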